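Set out the injection nozzles by height

TASK

Set out the four injection nozzles on the pads of the rail in order of height: the tallest on the blue pad at one end, then the next tallest and so on along the row, with the shortest on the yellow pad. Each must stand upright, tip up and centred on its own pad, and be let go; leave the mould half and the grease tin alone.

Things in the scene. Friction and masses are not known exactly. Their poses are not given: they have to be found in the camera images.
- nozzle_copper: Loose copper-red (reddish) injection nozzle 82 mm tall, standing on the bench tip up: hexagonal foot 36 mm across flats and 10 mm high, round body 26 mm in diameter from 10 to 72 mm, then a cone to a 12 mm flat tip at 82 mm. Origin at the centre of its underside, z up along it. About 156 g.
- nozzle_steel: Loose bright steel (silver-grey) injection nozzle 68 mm tall, standing on the bench tip up: hexagonal foot 36 mm across flats and 10 mm high, round body 26 mm in diameter from 10 to 58 mm, then a cone to a 12 mm flat tip at 68 mm. Origin at the centre of its underside, z up along it. About 129 g.
- nozzle_brass: Loose brass (yellow metal) injection nozzle 54 mm tall, standing on the bench tip up: hexagonal foot 36 mm across flats and 10 mm high, round body 26 mm in diameter from 10 to 44 mm, then a cone to a 12 mm flat tip at 54 mm. Origin at the centre of its underside, z up along it. About 103 g.
- nozzle_black: Loose black injection nozzle 40 mm tall, standing on the bench tip up: hexagonal foot 36 mm across flats and 10 mm high, round body 26 mm in diameter from 10 to 30 mm, then a cone to a 12 mm flat tip at 40 mm. Origin at the centre of its underside, z up along it. About 76 g.
- pad_blue: Blue round pad at one end of the row. Fixed disc, 52 mm in diameter, 3 mm thick. Origin at the centre of its underside, 12 mm above the bench; its top is 15 mm above the bench. The four pads lie in a straight row, 72 mm between centres, on a fixed dark steel rail 290 x 66 mm, 12 mm high.
- pad_end: Yellow round pad at the other end of the row. Fixed disc, 52 mm in diameter, 3 mm thick. Origin at the centre of its underside, 12 mm above the bench; its top is 15 mm above the bench.
- pad_mid_a: White round pad, one of the two alike in the middle of the row (which is nearer the blue one varies). Fixed disc, 52 mm in diameter, 3 mm thick. Origin at the centre of its underside, 12 mm above the bench; its top is 15 mm above the bench.
- pad_mid_b: The other white round pad in the middle of the row. Fixed disc, 52 mm in diameter, 3 mm thick. Origin at the centre of its underside, 12 mm above the bench; its top is 15 mm above the bench.
- mould_half: Loose aluminium mould half, a 70 x 60 x 28 mm block lying beside the work; to be left alone. Origin at the centre of its underside.
- grease_tin: Loose green tin with a white lid, 64 mm in diameter and 55 mm high, standing beside the work; to be left alone. Origin at the centre of its underside.

How it is judged:
By the outcome, as a careful person would: the job done as asked, in the order asked, and still so for the second after the job is handed in, with the robot touching nothing.
It also fails if it takes over 90 s, if anything falls off the work surface, if the arm or the gripper's body presses on something with over 40 N, if the wrist force passes 120 N, or if a joint passes its speed limit or range.

ROBOT

A 6-joint arm with a two-finger parallel gripper is mounted at the origin on the work surface. World frame = base frame: x ahead of the robot, y to its left, z up, the work surface at z = 0. Lengths are in mm, angles in rad, forces in N, time in s.
With the tool pointing down it reaches from about 400 to 925 mm from the base axis. Payload 12.5 kg.
Tool frame: the origin (TCP) lies midway between the tips of the shut fingers; the grasp point (between the pads) lies 19 mm behind it; z points along the fingers, y is the line along which they close (so a half turn about z gives the same grasp; the last joint's range is limited). The gripper opens to 95 mm and grips with 3 to 60 N. Pads are 20 mm wide; open, the fingers measure 119 mm over their backs; the gripper's body (75 mm by 180 mm) begins 59 mm behind the grasp point.
Start: joints at [1.03, 0.491, 1.559, -0, 1.092, -0.106], TCP at [263.254, 566.872, 214.661] pointing down, gripper open.
Joint ranges: [-3.1, 3.1], [-0.84, 2.19], [0.05, 2.79], [-1.13, 4.28], [0.06, 2.93], [-2.69, 2.69]. Speed limits (rad/s): [2.22, 2.22, 2.79, 3.14, 3.14, 3.14].

INTERFACE

Orientations are given as [roll, pitch, yaw] about the fixed x, y, z axes, in that order (R = Rz(yaw) Ry(pitch) Rx(roll)).
In Python, from cell import * gives the robot as it stands.
- The arm moves only by the tool servo_tool, never from a script. Its argument "moves" is one flat list of numbers, 5 for each row, row after row: the shift along the world's x, y, z as a fraction of full scale, then the turn about the world's z as a fraction of full scale, then the opening, from 0 (shut) to 1 (fully open). A call has 1 to 12 rows; each row is the pose to reach, as a shift and turn from the pose commanded when the call began, turning the shorter way round; what a row does not reach only later rows make up. Full scale, the value 1, is 400 mm for a shift and 180 degrees for a turn. A row lasts 1/12 s, in which the tool goes at most 41.7 mm and 7.16 degrees, less where a joint would pass 70% of its speed; a pose out of reach is approached as far as the arm can. A call with a number of a shift or a turn outside -1 to 1 is refused whole. A call with a gripper value outside its range is refused whole. The fingers move at their own pace and stop on an object; the grip force is fixed at half the most. Time passes only in rows, so rows that repeat a pose let the fingers close. It gives the time, the measured TCP pose, the force, the opening and the grip force at its end, in the units of the state.
- state(): the state, without advancing time (a new reading comes with each control period).
- read_camera(name): name is "scene" or "top" or "wrist"; returns (picture, depth): 420x560x3 uint8, blue, green, red; 420x560 float32, mm along the optical axis (not along the pixel's ray), 0 where there is no reading.
- get_calibration(name): a dict with "K" (3x3 intrinsics, pixels), "R" (3x3) and "t" (3): a world point X has camera coordinates R X + t. Camera axes: x right, y down, z forward; pixel columns grow to the right and rows downward; lengths in mm; the calibration is good to about 2 mm. A picture is of the moment at which its call begins: read the wrist's pose just before it. get_calibration takes no time and is no camera call; for the wrist camera it gives the pose at the moment of the call.
- job_done(): hands the job in; it is judged then, once.
The state is a dict: "t": time; "joints": joint angles; "qvel": joint speeds; "tau": joint torques, N m; "eef_pos": TCP position; "tcp_rot": TCP orientation; "ft_force": force on the tool from outside, world axes, zero at the start; "moment": the same for the moment, N m; "opening": opening from 0.0 (shut) to 1.0 (fully open); "grip_force": force on a finger pad.
Only numpy, scipy, OpenCV 4.12 (cv2) and the standard library are available. Lean on these libraries where they do the work, as an engineer would, in place of code of your own. Each camera call takes 0.05 s, during which the arm holds its last target. There are 200 camera calls.

## Working session

There is one attempt and no reset: what is moved stays moved. The work goes in short steps, Python scripts to look and compute and a tool call to move; the robot and the scene stay as the last step left them, time stands still between calls to the robot, and variables do not carry over. Pictures are saved under pics/ and viewed, at most 14 in all, crops included, and the job is handed in when it is done.

Besides the shell and the picture viewer there is one more tool, called after ">>>" as name(argument=value, ...) on one line, values as JSON. servo_tool: Moves the arm, as the interface text tells. Its arguments: {"type":"object","properties":{"moves":{"type":"array"}},"required":["moves"]}

```bash
mkdir -p pics; python3 - <<'E'
from cell import *
import cv2,numpy as np
for n in("top","scene"):
    p,d=read_camera(n); cv2.imwrite(f"pics/{n}0.png",p); np.save(f"{n}.npy",d)
    c=get_calibration(n); print(n,c["K"].round(1).tolist(),c["R"].round(3).tolist(),c["t"].round(1).tolist())
s=state();print(s["t"],s["eef_pos"],s["tcp_rot"],s["opening"])
E
```

```text
top [[498.9, 0.0, 278.4], [0.0, 498.9, 218.7], [0.0, 0.0, 1.0]] [[0.001, -1.0, -0.008], [-0.989, 0.0, -0.148], [0.148, 0.008, -0.989]] [20.9, 556.3, 1129.8]
scene [[430.8, 0.0, 278.1], [0.0, 430.8, 214.1], [0.0, 0.0, 1.0]] [[-0.106, 0.994, -0.01], [0.777, 0.076, -0.625], [-0.621, -0.074, -0.78]] [47.8, -383.5, 1302.6]
0.1 [263.1374614  566.67091426 214.10447723] [-3.14057632e+00 -1.19148280e-04  2.70678220e+00] 0.9988483033286873
```

View pics/top0.png

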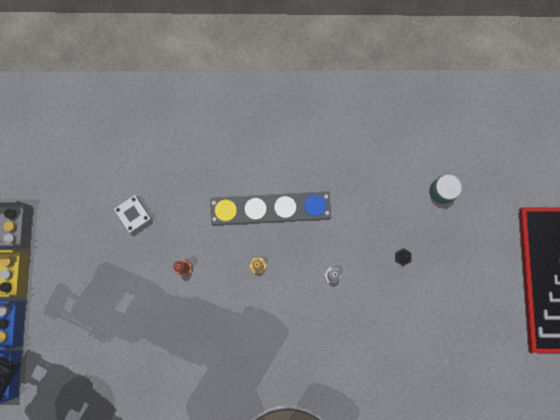

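View pics/scene0.png

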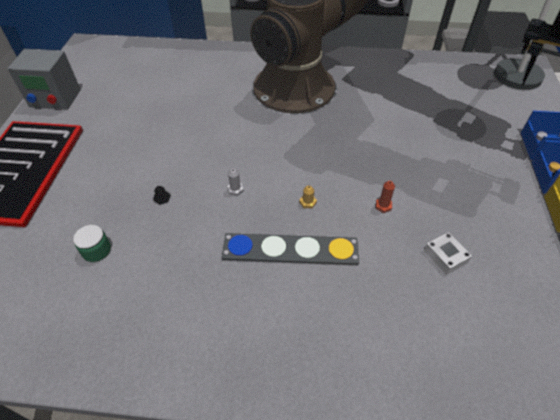

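Top view: the nozzles, copper, brass, steel and black, are at about (183,267), (258,265), (333,275) and (403,257). The pads, yellow, white, white and blue, are at (226,210), (255,208), (285,207) and (315,205). The scene view agrees, and everything is standing clear.

```bash
cat > h.py <<'E'
from cell import *
import cv2,numpy as np
def cloud(c,d):
    v,u=np.mgrid[:d.shape[0],:d.shape[1]]
    P=np.stack([u*d,v*d,d],-1)@np.linalg.inv(c["K"]).T
    return (P-c["t"])@c["R"]
def ray(c,u,v,z):
    r=c["R"].T@np.linalg.inv(c["K"])@[u,v,1]; o=-c["R"].T@c["t"]
    return o+r*(z-o[2])/r[2]
def proj(c,X):
    q=c["K"]@(c["R"]@X+c["t"]); return q[:2]/q[2]
def blob(m,near):
    n,l,s,ce=cv2.connectedComponentsWithStats(m.astype(np.uint8))
    k=[i for i in range(1,n) if s[i,4]>15]
    if not k: return None
    i=min(k,key=lambda i:np.hypot(*(ce[i]-near))); return ce[i],s[i,4],l==i
H=dict(copper=82,brass=54,steel=68,black=40)
E
python3 - <<'E'
from h import *
seeds={"top":dict(copper=(183,267),brass=(258,265),steel=(333,275),black=(403,257),yellow=(226,210),wy=(255,208),wb=(285,207),blue=(315,205)),
"scene":dict(copper=(387,195),brass=(308,195),steel=(235,182),black=(161,195),yellow=(341,248),wy=(307,247),wb=(274,246),blue=(240,245))}
for n in("top","scene"):
    p=cv2.imread(f"pics/{n}0.png");d=np.load(n+".npy");c=get_calibration(n);C=cloud(c,d)
    hsv=cv2.cvtColor(p,cv2.COLOR_BGR2HSV)
    for k,(u,v) in seeds[n].items():
        if k in H:
            w=np.zeros(d.shape,bool);w[v-22:v+22,u-22:u+22]=1
            m=w&(C[...,2]>8)&(d>0); t=m&(C[...,2]>H[k]-6)
            X=C[m];T=C[t]
            print(n,k,m.sum(),"zmax",X[:,2].max().round(1) if len(X) else 0,"mean",X.mean(0).round(1),"tip",t.sum(),T.mean(0).round(1) if len(T) else 0)
        else:
            ref=hsv[v-2:v+3,u-2:u+3].reshape(-1,3).mean(0)
            m=(np.abs(hsv[...,0]-ref[0])<12)&(hsv[...,1]>110) if k in("yellow","blue") else (hsv[...,2]>170)&(hsv[...,1]<60)
            w=np.zeros(d.shape,bool);w[v-18:v+18,u-18:u+18]=1
            b=blob(m&w,(u,v));print(n,k,b[0].round(1),b[1],ray(c,*b[0],15).round(1))
E
```

```text
top copper 211 zmax 89.4 mean [442.6 242.1  50.1] tip 59 [443.6 245.8  79.2]
top brass 167 zmax 56.3 mean [448.3  69.3  33. ] tip 54 [448.6  70.6  51.7]
top steel 185 zmax 71.6 mean [ 425.  -102.6   41.5] tip 58 [ 426.5 -105.3   66.2]
top black 163 zmax 43.1 mean [ 469.7 -272.9   25.4] tip 54 [ 469.9 -274.9   37.9]
top yellow [225.2 210. ] 364 [581.4 149.4  15. ]
top wy [255.  208.2] 356 [585.8  77.7  15. ]
top wb [284.9 206.4] 361 [590.    5.8  15. ]
top blue [314.7 205. ] 368 [593.5 -66.   15. ]
scene copper 355 zmax 83.4 mean [454.6 244.7  44.9] tip 51 [449.8 245.8  79.8]
scene brass 246 zmax 54.7 mean [459.6  70.7  29.9] tip 49 [455.3  71.3  51.6]
scene steel 276 zmax 70.1 mean [ 437.  -103.9   37.7] tip 41 [ 432.  -105.    66.1]
scene black 205 zmax 42.3 mean [ 479.4 -273.    22.2] tip 45 [ 475.9 -274.4   38. ]
scene yellow [340.8 248.1] 426 [584.5 148.5  15. ]
scene wy [306.9 246.8] 391 [588.3  76.5  15. ]
scene wb [273.3 245.6] 390 [592.3   4.8  15. ]
scene blue [239.8 244.7] 410 [596.9 -67.1  15. ]
```

>>> servo_tool(moves=[0.46,-0.8,0,-0.343,1,0.46,-0.8,0,-0.343,1,0.46,-0.8,0,-0.343,1,0.46,-0.8,0,-0.343,1,0.46,-0.8,0,-0.343,1,0.46,-0.8,0,-0.343,1,0.46,-0.8,0,-0.343,1,0.46,-0.8,0,-0.343,1,0.46,-0.8,0,-0.343,1,0.46,-0.8,0,-0.343,1,0.46,-0.8,0,-0.343,1,0.46,-0.8,0,-0.343,1])

```text
t: 1.1
eef_pos: [447.0, 247.0, 214.5]
tcp_rot: [-3.141, -0.0, 1.63]
ft_force: [-0.4, -0.5, -0.8]
opening: 0.998
grip_force: 0.0
```

```bash
python3 - <<'E'
from h import *
s=state();c=get_calibration("wrist");p,d=read_camera("wrist");cv2.imwrite("pics/w0.png",p);np.save("w0.npy",d)
print(s["t"],s["eef_pos"],s["tcp_rot"],s["joints"],s["ft_force"]);print(c["K"].round(1).tolist(),c["R"].round(3).tolist(),(-c["R"].T@c["t"]).round(1))
E
```

```text
1.1 [446.99855865 247.03605639 214.5068838 ] [-3.14115828e+00 -2.82392493e-05  1.62964782e+00] [3.75398049e-01 3.29570147e-01 1.83459603e+00 1.95410511e-04
 9.77830489e-01 3.16437316e-01] [-0.39048541 -0.52070687 -0.75394209]
[[323.5, 0.0, 279.5], [0.0, 323.5, 209.3], [0.0, 0.0, 1.0]] [[0.998, 0.059, 0.001], [0.057, -0.964, 0.261], [0.016, -0.261, -0.965]] [442.1 320.4 385.1]
```

View pics/w0.png

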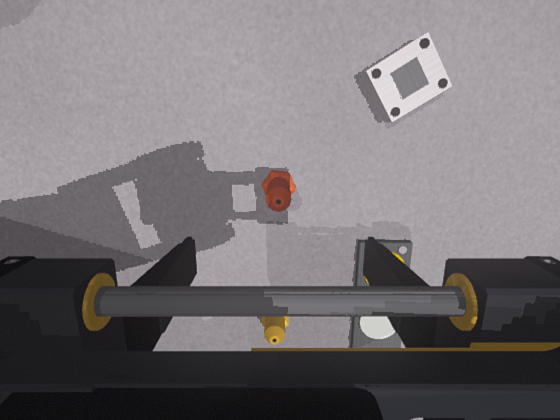

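The wrist view shows the copper nozzle's tip dot at about (278,201), with the brass nozzle at (275,335) and the mould half at the upper right. Copper is almost under the TCP.

```bash
python3 - <<'E'
from h import *
p=cv2.imread("pics/w0.png");d=np.load("w0.npy");c=get_calibration("wrist");C=cloud(c,d)
print(ray(c,278,201,82).round(1),ray(c,274.5,340,54).round(1))
m=(d>0)&(C[...,2]>77)&(C[...,2]<95)&(abs(C[...,0]-447)<30)&(abs(C[...,1]-246)<30);print(m.sum(),C[m].mean(0).round(1),np.argwhere(m).mean(0).round(1))
hsv=cv2.cvtColor(p,cv2.COLOR_BGR2HSV)
m=((hsv[...,0]<10)&(hsv[...,1]>100));b=blob(m,(278,195));print(b[:2]);q=C[b[2]];f=(q[:,2]<14)&(q[:,2]>5);print(q[f].mean(0).round(1),q[f].min(0).round(1),q[f].max(0).round(1))
E
```

```text
[444.9 247.3  82. ] [451.1  70.3  54. ]
304 [444.9 247.8  80.8] [200.1 278. ]
(array([278.12346939, 189.46836735]), np.int32(980))
[444.7 255.1  10.5] [424.5 238.8   5.5] [464.7 265.2  14. ]
```

>>> servo_tool(moves=[-0.004,0,-0.46,0,1,-0.004,0,-0.46,0,1,-0.004,0,-0.46,0,1,-0.004,0,-0.46,0,1,-0.004,0,-0.46,0,1,-0.004,0,-0.46,0,1,-0.004,0,-0.46,0,0,-0.004,0,-0.46,0,0,-0.004,0,-0.46,0,0,-0.004,0,-0.46,0,0,-0.004,0,-0.46,0,0,-0.004,0,-0.46,0,0])

```text
t: 2.15
eef_pos: [445.9, 247.0, 31.5]
tcp_rot: [3.14, -0.0, 1.629]
ft_force: [0.2, -0.4, 0.2]
opening: 0.638
grip_force: 0.0
```

>>> servo_tool(moves=[0,0,0,0,0,0,0,0,0,0,0,0,0,0,0,0,0,0,0,0,0,0,0,0,0,0,0,0,0,0,0,0,0,0,0,0,0,0,0,0])

```text
t: 2.82
eef_pos: [445.6, 246.9, 30.6]
tcp_rot: [-3.142, 0.0, 1.629]
ft_force: [0.6, -0.2, -1.1]
opening: 0.267
grip_force: 30.0
```

>>> servo_tool(moves=[0,0,0.3,0,0,0,0,0.3,0,0,0,0,0.3,0,0,0.373,-0.784,0.3,0,0,0.373,-0.784,0.3,0,0,0.373,-0.784,0.3,0,0,0.373,-0.784,0.3,0,0,0.373,-0.784,0.3,0,0,0.373,-0.784,0.3,0,0,0.373,-0.784,0.3,0,0,0.373,-0.784,0.3,0,0,0.373,-0.784,0.3,0,0])

```text
t: 3.82
eef_pos: [596.6, -71.4, 150.4]
tcp_rot: [3.141, 0.001, 1.626]
ft_force: [-1.1, -0.7, -1.4]
opening: 0.269
grip_force: 30.0
```

```bash
python3 - <<'E'
from h import *
s=state();c=get_calibration("wrist");p,d=read_camera("wrist");cv2.imwrite("pics/w1.png",p);np.save("w1.npy",d);np.savez("c1.npz",**{k:c[k] for k in("K","R","t")})
print(s["t"],s["eef_pos"],s["tcp_rot"],s["opening"],s["grip_force"],s["ft_force"])
E
```

```text
3.8167 [596.55115018 -71.39047043 150.3811994 ] [3.14053695e+00 9.09923426e-04 1.62628117e+00] 0.2689312574763789 29.997930922399973 [-1.0815513  -0.6754084  -1.41208508]
```

View pics/w1.png

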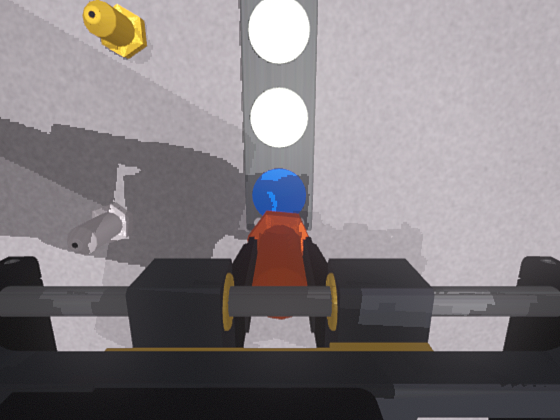

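The view looks along the row: white pads at (279,32) and (279,117), the blue pad at (280,192) partly hidden by the copper nozzle held upright at (280,245). The steel nozzle stands at (95,235) and brass at (115,25). I'll settle the arm and measure the pads.

>>> servo_tool(moves=[0,0,0,0,0,0,0,0,0,0,0,0,0,0,0])

```text
t: 4.12
eef_pos: [594.2, -65.4, 150.6]
tcp_rot: [-3.141, -0.0, 1.63]
ft_force: [0.1, 0.5, -0.4]
opening: 0.268
grip_force: 30.0
```

```bash
cat >> h.py <<'E'
def pads(c,p):
    hsv=cv2.cvtColor(p,cv2.COLOR_BGR2HSV); h,s,v=cv2.split(hsv); out={}
    for n,m in dict(white=(v>215)&(s<40),blue=(abs(h.astype(int)-108)<14)&(s>120),yellow=(abs(h.astype(int)-25)<8)&(s>150)&(v>200)).items():
        for k in cv2.findContours(m.astype(np.uint8),cv2.RETR_EXTERNAL,cv2.CHAIN_APPROX_NONE)[0]:
            if cv2.contourArea(k)<300: continue
            X=np.array([ray(c,*q,15)[:2] for q in k[:,0]],np.float32); (a,b),r=cv2.minEnclosingCircle(X)
            print(n,k[:,0].min(0),k[:,0].max(0),"centre",round(a,1),round(b,1),"r",round(r,1))
E
python3 - <<'E'
from h import *
s=state();c=get_calibration("wrist");p,d=read_camera("wrist")
print(s["t"],s["eef_pos"],s["tcp_rot"],abs(s["qvel"]).max());pads(c,p);C=cloud(c,d)
hsv=cv2.cvtColor(p,cv2.COLOR_BGR2HSV);m=((hsv[...,0]<10)|(hsv[...,0]>174))&(hsv[...,1]>100);b=blob(m,(280,245))[2]
q=C[b&(d>0)];print(q.min(0),q.max(0));f=q[(q[:,2]<131)];print(np.percentile(f,[1,50,99],axis=0).round(1))
for v in range(215,285,10):
    u=np.flatnonzero(b[v]);x=C[v,u];g=x[abs(x[:,2]-np.median(x[:,2]))<15]; print(v,u.min(),u.max(),np.median(x,0).round(1),x[[0,-1],0].round(1))
E
```

```text
4.1167 [594.21079337 -65.37194795 150.60031433] [-3.14100290e+00 -3.34263882e-04  1.63044489e+00] 0.0065573345406209895
white [254  95] [309 153] centre 591.3 5.3 r 26.1
white [252   4] [312  70] centre 587.2 77.4 r 26.1
blue [255 175] [307 217] centre 595.2 -66.3 r 26.1
yellow [117  13] [146  63] centre 453.2 69.1 r 19.5
yellow [89  9] [120  39] centre 436.1 77.8 r 13.2
[570.84331074 -95.35639583  11.869674  ] [622.27128774 -46.96754138 200.19463348]
[[573.7 -71.1 121. ]
 [592.3 -52.6 130.2]
 [610.5 -47.2 131. ]]
215 264 298 [593.6 -47.6 128. ] [583.  604.3]
225 255 303 [592.  -53.3 130.9] [570.8 608.1]
235 248 307 [591.3 -56.1 141.6] [573.  610.6]
245 257 303 [593.2 -54.3 162.5] [579.7 605.9]
255 257 302 [592.9 -54.  175.5] [581.3 608.5]
265 255 303 [592.7 -54.3 186.3] [581.2 604.9]
275 253 305 [592.9 -55.5 194.5] [580.8 605.2]
```

>>> servo_tool(moves=[0.0015,0,-0.1,0,0,0.0015,0,-0.2,0,0,0.0015,0,-0.25,0,0,0.0015,0,-0.25,0,0,0.0015,0,-0.25,0,0,0.0015,0,-0.25,0,0,0.0015,0,-0.25,0,0])

```text
t: 4.75
eef_pos: [596.3, -66.5, 52.5]
tcp_rot: [3.139, 0.001, 1.63]
ft_force: [-0.6, 0.3, -1.0]
opening: 0.266
grip_force: 30.0
```

>>> servo_tool(moves=[0,0,-0.005,0,0,0,0,-0.01,0,0,0,0,-0.013,0,0,0,0,-0.013,0,0,0,0,-0.013,0,0,0,0,-0.013,0,0])

```text
t: 5.25
eef_pos: [595.5, -66.8, 45.5]
tcp_rot: [3.141, 0.0, 1.629]
ft_force: [-0.7, 0.2, -0.9]
opening: 0.269
grip_force: 30.0
```

>>> servo_tool(moves=[0,0,0,0,0.7,0,0,0,0,0.7,0,0,0,0,0.7,0,0,0,0,0.7,0,0,0,0,0.7,0,0,0.1,0,0.7,0,0,0.2,0,0.7,0,0,0.3,0,0.7,0,0,0.38,0,0.7,-0.1,-0.025,0.42,0,1,-0.2,-0.05,0.42,0,1,-0.3,-0.075,0.42,0,1])

```text
t: 6.25
eef_pos: [475.7, -96.3, 214.3]
tcp_rot: [3.139, 0.001, 1.63]
ft_force: [0.0, -0.4, -0.4]
opening: 0.855
grip_force: 0.0
```

>>> servo_tool(moves=[-0.117,-0.023,0,0,1,-0.117,-0.023,0,0,1,-0.117,-0.023,0,0,1,-0.117,-0.023,0,0,1,-0.117,-0.023,0,0,1])

```text
t: 6.67
eef_pos: [431.4, -105.7, 213.6]
tcp_rot: [3.141, 0.0, 1.629]
ft_force: [-0.3, -0.3, -0.0]
opening: 1.001
grip_force: 0.0
```

```bash
python3 - <<'E'
from h import *
s=state();c=get_calibration("wrist");p,d=read_camera("wrist");cv2.imwrite("pics/w2.png",p);np.save("w2.npy",d)
print(s["t"],s["eef_pos"],s["tcp_rot"]);C=cloud(c,d)
print("copper? above");
for n,(x,y,z) in dict(copper=(595.5,-66.5,97),steel=(429,-105,68)).items():
    m=(d>0)&(abs(C[...,2]-z)<4)&(abs(C[...,0]-x)<25)&(abs(C[...,1]-y)<25)
    if m.sum(): v,u=np.argwhere(m).mean(0);print(n,m.sum(),C[m].mean(0).round(1),u.round(1),v.round(1),ray(c,u,v,z).round(1))
E
```

```text
6.6667 [ 431.38869909 -105.67737189  213.5870621 ] [3.14061507e+00 3.61513662e-04 1.62942394e+00]
copper? above
copper 319 [592.8 -66.7  96.3] 462.4 172.8 [592.5 -66.6  97. ]
steel 240 [ 427.2 -105.7   67.2] 275.5 197.3 [ 427.2 -105.5   68. ]
```

View pics/w2.png

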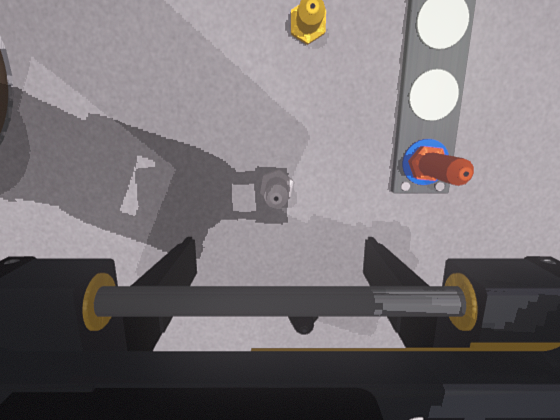

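The copper nozzle stands upright on the blue pad, tip at (462,173). The steel nozzle's tip is at (276,197), under the TCP.

>>> servo_tool(moves=[0,0,-0.1,0,0.7,0,0,-0.2,0,0.7,0,0,-0.3,0,0.7,0,0,-0.4,0,0.7,0,0,-0.45,0,0.7,0,0,-0.47,0,0.7,0,0,-0.47,0,0.7,0,0,-0.47,0,0,0,0,-0.47,0,0,0,0,-0.47,0,0,0,0,-0.47,0,0,0,0,-0.47,0,0])

```text
t: 7.72
eef_pos: [430.6, -105.7, 26.3]
tcp_rot: [3.14, 0.001, 1.629]
ft_force: [0.3, 0.6, -0.8]
opening: 0.407
grip_force: 0.0
```

>>> servo_tool(moves=[0,0,0,0,0,0,0,0,0,0,0,0,0,0,0,0,0,0,0,0,0,0,0,0,0])

```text
t: 8.13
eef_pos: [430.1, -105.6, 25.8]
tcp_rot: [3.141, 0.0, 1.629]
ft_force: [-1.3, 0.3, 6.2]
opening: 0.266
grip_force: 30.0
```

```bash
python3 - <<'E'
from h import *
p=cv2.imread("pics/w2.png");d=np.load("w2.npy")
# top view check of copper versus pads
p,d=read_camera("top");c=get_calibration("top");cv2.imwrite("pics/t1.png",p);C=cloud(c,d)
m=(d>0)&(abs(C[...,2]-97)<5)&(abs(C[...,0]-595)<25)&(abs(C[...,1]+66)<25)
print(m.sum());v,u=np.argwhere(m).mean(0);print("copper tip top",ray(c,u,v,97).round(1));pads(c,p)
E
```

```text
44
copper tip top [592.5 -66.3  97. ]
white [117 199] [146 229] centre 572.8 375.4 r 37.8
white [245 198] [265 218] centre 585.9 77.9 r 25.3
white [275 196] [295 216] centre 590.2 5.6 r 25.4
white [437 175] [460 197] centre 639.3 -390.2 r 28.7
blue [  0 351] [ 18 402] centre 193.8 643.9 r 58.7
blue [  0 301] [ 16 349] centre 310.3 663.9 r 55.8
```

>>> servo_tool(moves=[0,0,0.1,0,0,0,0,0.2,0,0,0,0,0.31,0,0,0.08,0.055,0.31,0,0,0.16,0.11,0.31,0,0,0.24,0.165,0.31,0,0,0.32,0.22,0.31,0,0,0.38,0.26,0.31,0,0,0.404,0.277,0.31,0,0,0.404,0.277,0.31,0,0,0.404,0.277,0.31,0,0,0.404,0.277,0.31,0,0])

```text
t: 9.18
eef_pos: [590.5, 4.6, 149.2]
tcp_rot: [-3.14, -0.0, 1.629]
ft_force: [0.1, 0.1, -2.3]
opening: 0.265
grip_force: 30.0
```

```bash
python3 - <<'E'
from h import *
s=state();print(s["t"],s["eef_pos"],s["tcp_rot"],abs(s["qvel"]).max());c=get_calibration("wrist");p,d=read_camera("wrist");pads(c,p)
C=cloud(c,d);x,y,z=s["eef_pos"];m=(d>0)&(abs(C[...,2]-z)<12)&(abs(C[...,0]-x)<25)&(abs(C[...,1]-y)<30)
print(m.sum(),C[m].mean(0).round(1),C[m].min(0),C[m].max(0))
E
```

```text
9.1833 [590.50608313   4.59450275 149.17691447] [-3.14028982e+00 -5.77873331e-05  1.62874226e+00] 0.008273001330641776
white [253  93] [309 151] centre 587.2 77.3 r 26.1
yellow [102 106] [129 129] centre 436.5 70.4 r 12.8
yellow [120  99] [153 143] centre 453.4 70.7 r 19.4
yellow [251   1] [312  68] centre 583.3 149.2 r 26.1
780 [589.4  14.5 151.3] [571.27461595   4.2035938  137.20329934] [607.8936015   17.70407938 161.14272246]
```

>>> servo_tool(moves=[0.003,0.002,-0.08,0,0,0.003,0.002,-0.16,0,0,0.003,0.002,-0.23,0,0,0.003,0.002,-0.255,0,0,0.003,0.002,-0.255,0,0,0.003,0.002,-0.255,0,0,0.003,0.002,-0.255,0,0,0.003,0.002,-0.255,0,0])

```text
t: 9.9
eef_pos: [593.7, 5.8, 49.2]
tcp_rot: [3.139, 0.0, 1.629]
ft_force: [0.3, 0.1, -0.6]
opening: 0.266
grip_force: 30.0
```

>>> servo_tool(moves=[-0.002,0,-0.006,0,0,-0.002,0,-0.011,0,0,-0.002,0,-0.015,0,0,-0.002,0,-0.015,0,0,-0.002,0,-0.015,0,0,-0.002,0,-0.015,0,0,-0.002,0,-0.015,0,0])

```text
t: 10.48
eef_pos: [592.2, 6.0, 41.5]
tcp_rot: [3.141, -0.0, 1.629]
ft_force: [0.6, -0.5, -0.7]
opening: 0.266
grip_force: 30.0
```

>>> servo_tool(moves=[-0.001,-0.001,-0.002,0,0,-0.001,-0.001,-0.002,0,0,-0.001,-0.001,-0.002,0,0,-0.001,-0.001,-0.002,0,0.7,-0.001,-0.001,-0.002,0,0.7,-0.001,-0.001,-0.002,0,0.7,-0.001,-0.001,-0.002,0,0.7,-0.001,-0.001,-0.002,0,0.7,-0.001,-0.001,0.1,0,0.7,-0.001,-0.001,0.2,0,0.7,-0.001,-0.001,0.3,0,0.7,-0.001,-0.001,0.4,0,0.7])

```text
t: 11.48
eef_pos: [591.3, 5.7, 203.3]
tcp_rot: [-3.141, -0.0, 1.629]
ft_force: [0.3, 0.5, -0.3]
opening: 0.7
grip_force: 0.0
```

>>> servo_tool(moves=[-0.08,0.036,0,0,0.7,-0.16,0.072,0,0,0.7,-0.24,0.11,0,0,0.7,-0.31,0.144,0,0,0.7,-0.351,0.163,0,0,0.7,-0.351,0.163,0,0,0.7,-0.351,0.163,0,0,0.7,-0.351,0.163,0,0,0.7])

```text
t: 12.15
eef_pos: [452.2, 70.7, 201.7]
tcp_rot: [3.14, 0.0, 1.629]
ft_force: [-0.6, -0.6, -0.7]
opening: 0.702
grip_force: 0.0
```

```bash
cat >> h.py <<'E'
def tip(c,d,n,x,y,z):
    C=cloud(c,d);m=(d>0)&(abs(C[...,2]-z)<4)&(abs(C[...,0]-x)<25)&(abs(C[...,1]-y)<25)
    if m.sum(): v,u=np.argwhere(m).mean(0);print(n,m.sum(),u.round(1),v.round(1),ray(c,u,v,z).round(1))
E
python3 - <<'E'
from h import *
s=state();c=get_calibration("wrist");p,d=read_camera("wrist");cv2.imwrite("pics/w3.png",p)
print(s["t"],s["eef_pos"],abs(s["qvel"]).max(),s["opening"]);pads(c,p)
tip(c,d,"brass",451,70,54);tip(c,d,"steel",591,5,83);tip(c,d,"copper",595,-66,97)
p,d=read_camera("top");c=get_calibration("top");pads(c,p);tip(c,d,"brass",451,70,54);tip(c,d,"steel",591,5,83);tip(c,d,"copper",595,-66,97)
E
```

```text
12.15 [452.20962275  70.65040732 201.69318087] 0.012921293080707505 0.7019248275453048
white [377 168] [422 212] centre 587.4 77.1 r 26.0
yellow [383  99] [431 149] centre 583.4 149.2 r 26.2
brass 238 277.9 196.5 [450.4  71.3  54. ]
white [118 199] [146 228] centre 573.4 375.4 r 36.0
white [438 176] [460 197] centre 639.0 -390.1 r 27.5
blue [  0 351] [ 20 402] centre 193.4 652.0 r 57.0
blue [  0 301] [ 21 349] centre 310.3 663.4 r 55.8
steel 39 285.0 201.6 [589.5   5.8  83. ]
copper 41 317.4 198.9 [592.9 -67.   97. ]
```

View pics/w3.png

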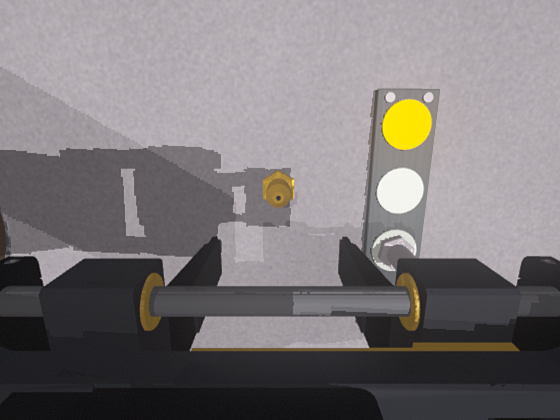

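Steel stands on its white pad, foot centred at about (395,250). Brass's tip is at (278,197) under the TCP, and the free pads are white (400,190) and yellow (407,124).

>>> servo_tool(moves=[-0.003,0.001,-0.1,0,0.7,-0.003,0.001,-0.2,0,0.7,-0.003,0.001,-0.3,0,0.7,-0.003,0.001,-0.4,0,0.7,-0.003,0.001,-0.44,0,0.7,-0.003,0.001,-0.458,0,0.7,-0.003,0.001,-0.458,0,0.7,-0.003,0.001,-0.458,0,0.5,-0.003,0.001,-0.458,0,0,-0.003,0.001,-0.458,0,0,-0.003,0.001,-0.458,0,0,-0.003,0.001,-0.458,0,0])

```text
t: 13.25
eef_pos: [450.5, 71.3, 19.1]
tcp_rot: [3.14, 0.0, 1.629]
ft_force: [0.6, 0.5, -0.2]
opening: 0.407
grip_force: 0.0
```

>>> servo_tool(moves=[0,0,0,0,0,0,0,0,0,0,0,0,0,0,0,0,0,0,0,0,0,0,0,0,0])

```text
t: 13.67
eef_pos: [450.3, 71.3, 18.6]
tcp_rot: [3.141, 0.0, 1.629]
ft_force: [0.6, 0.1, 5.9]
opening: 0.266
grip_force: 30.0
```

>>> servo_tool(moves=[0,0,0.1,0,0,0,0,0.2,0,0,0,0,0.28,0,0,0.08,0.004,0.28,0,0,0.16,0.008,0.28,0,0,0.24,0.012,0.28,0,0,0.31,0.015,0.28,0,0,0.343,0.015,0.28,0,0,0.343,0.015,0.28,0,0,0.343,0.015,0.2,0,0,0.343,0.015,0.12,0,0,0.343,0.015,0.055,0,0])

```text
t: 14.67
eef_pos: [585.7, 77.3, 38.6]
tcp_rot: [-3.14, -0.0, 1.629]
ft_force: [0.1, 0.4, -1.6]
opening: 0.267
grip_force: 30.0
```

>>> servo_tool(moves=[0,0,0,0,0,0,0,0,0,0,0,0,0,0,0,0,0,0,0,0,0,0,0,0,0])

```text
t: 15.08
eef_pos: [587.9, 77.3, 41.9]
tcp_rot: [3.139, 0.0, 1.629]
ft_force: [0.6, 0.5, -1.8]
opening: 0.265
grip_force: 30.0
```

>>> servo_tool(moves=[0,0,-0.006,0,0,0,0,-0.012,0,0,0,0,-0.017,0,0,0,0,-0.017,0,0,0,0,-0.017,0,0,0,0,-0.017,0,0,0,0,-0.017,0,0])

```text
t: 15.67
eef_pos: [587.4, 77.2, 33.6]
tcp_rot: [3.141, 0.0, 1.629]
ft_force: [-2.1, 0.0, 3.2]
opening: 0.267
grip_force: 30.0
```

>>> servo_tool(moves=[0,0,0,0,0.7,0,0,0,0,0.7,0,0,0,0,0.7,0,0,0,0,0.7,0,0,0,0,0.7,0,0,0.1,0,0.7,0,0,0.2,0,0.7,0,0,0.3,0,0.7,0,0,0.4,0,0.7,0,0,0.42,0,0.7])

```text
t: 16.5
eef_pos: [589.2, 77.4, 207.9]
tcp_rot: [3.133, 0.0, 1.629]
ft_force: [0.6, -0.2, 1.0]
opening: 0.698
grip_force: 0.0
```

>>> servo_tool(moves=[-0.03,-0.09,0,0,0.7,-0.06,-0.18,0,0,0.7,-0.09,-0.27,0,0,0.7,-0.12,-0.36,0,0,0.7,-0.15,-0.45,0,0,0.7,-0.18,-0.54,0,0,0.7,-0.21,-0.63,0,0,0.7,-0.24,-0.72,0,0,0.7,-0.27,-0.81,0,0,0.7,-0.29,-0.88,0,0,0.7,-0.29,-0.88,0,0,0.7,-0.29,-0.88,0,0,0.7])

```text
t: 17.5
eef_pos: [470.7, -275.9, 201.0]
tcp_rot: [-3.141, -0.0, 1.626]
ft_force: [1.2, -0.2, 0.2]
opening: 0.701
grip_force: 0.0
```

>>> servo_tool(moves=[0,0,0,0,0.7,0,0,0,0,0.7,0,0,0,0,0.7])

```text
t: 17.75
eef_pos: [471.7, -273.7, 201.4]
tcp_rot: [3.142, -0.0, 1.631]
ft_force: [0.7, 0.8, 0.7]
opening: 0.701
grip_force: 0.0
```

```bash
python3 - <<'E'
from h import *
s=state();c=get_calibration("wrist");p,d=read_camera("wrist");cv2.imwrite("pics/w4.png",p)
print(s["t"],s["eef_pos"],abs(s["qvel"]).max(),s["opening"])
tip(c,d,"black",471,-275,40)
p,d=read_camera("top");cv2.imwrite("pics/t2.png",p);c=get_calibration("top");tip(c,d,"brass",587,77,69);tip(c,d,"steel",591,5,83);tip(c,d,"copper",595,-66,97)
E
```

```text
17.75 [ 471.69156562 -273.73275447  201.44231893] 0.0038060717334670977 0.7010966027205086
black 220 279.1 196.2 [ 471.  -275.8   40. ]
brass 37 254.1 204.1 [586.1  76.9  69. ]
steel 36 285.1 201.3 [590.1   5.5  83. ]
copper 43 317.2 199.1 [592.5 -66.4  97. ]
```

View pics/w4.png

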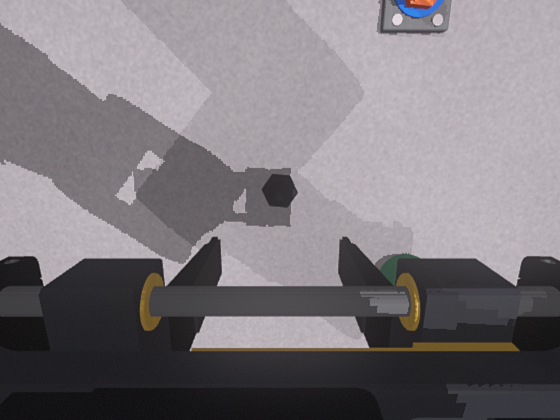

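The black nozzle's foot hexagon is at (279,190), under the TCP, and the tin at (400,265) is well clear.

>>> servo_tool(moves=[-0.001,-0.004,-0.1,0,0.7,-0.001,-0.004,-0.2,0,0.7,-0.001,-0.004,-0.3,0,0.7,-0.001,-0.004,-0.4,0,0.7,-0.001,-0.004,-0.44,0,0.7,-0.001,-0.004,-0.46,0,0.7,-0.001,-0.004,-0.469,0,0.7,-0.001,-0.004,-0.469,0,0.7,-0.001,-0.004,-0.469,0,0.5,-0.001,-0.004,-0.469,0,0.5,-0.001,-0.004,-0.469,0,0.5])

```text
t: 18.77
eef_pos: [471.4, -276.7, 15.1]
tcp_rot: [3.14, 0.001, 1.629]
ft_force: [0.7, -0.4, 0.2]
opening: 0.546
grip_force: 0.0
```

>>> servo_tool(moves=[0,0,0,0,0,0,0,0,0,0,0,0,0,0,0,0,0,0,0,0,0,0,0,0,0,0,0,0,0,0])

```text
t: 19.27
eef_pos: [471.0, -276.4, 14.0]
tcp_rot: [3.141, 0.0, 1.629]
ft_force: [-0.1, 0.0, 3.6]
opening: 0.259
grip_force: 30.0
```

>>> servo_tool(moves=[0,0,0.1,0,0,0,0,0.2,0,0,0,0,0.3,0,0,0,0,0.36,0,0,0.025,0.095,0.36,0,0,0.05,0.19,0.36,0,0,0.075,0.285,0.36,0,0,0.1,0.38,0.36,0,0,0.125,0.475,0.36,0,0,0.15,0.57,0.36,0,0,0.175,0.665,0.36,0,0,0.2,0.76,0.36,0,0])

```text
t: 20.27
eef_pos: [550.9, 29.6, 157.8]
tcp_rot: [-3.141, 0.0, 1.629]
ft_force: [1.6, -1.2, -0.6]
opening: 0.263
grip_force: 30.0
```

>>> servo_tool(moves=[0.025,0.095,0,0,0,0.05,0.19,0,0,0,0.075,0.27,0,0,0,0.082,0.302,0,0,0,0.082,0.302,0,0,0,0.082,0.302,0,0,0,0.082,0.302,0,0,0,0.082,0.302,0,0,0])

```text
t: 20.93
eef_pos: [583.5, 147.0, 157.9]
tcp_rot: [-3.141, 0.0, 1.628]
ft_force: [-0.6, 0.5, -0.5]
opening: 0.264
grip_force: 30.0
```

```bash
python3 - <<'E'
from h import *
s=state();c=get_calibration("wrist");p,d=read_camera("wrist")
print(s["t"],s["eef_pos"],s["tcp_rot"],abs(s["qvel"]).max(),s["opening"],s["grip_force"]);pads(c,p);C=cloud(c,d)
x,y,z=s["eef_pos"]
m=(d>0)&(abs(C[...,2]-z+8)<4)&(abs(C[...,0]-x)<30)&(abs(C[...,1]-y)<30)&(p.max(-1)<90);print(m.sum(),np.percentile(C[m],[2,50,98],axis=0).round(1))
E
```

```text
20.9333 [583.50983955 146.98115623 157.86271711] [-3.14127357e+00  2.12603680e-04  1.62768862e+00] 0.0034983882319322415 0.2642210406530303 29.997347173048183
290 [[567.9 154.4 146.3]
 [582.3 164.3 152. ]
 [596.1 165.3 153.8]]
```

>>> servo_tool(moves=[0,0.004,-0.08,0,0,0,0.004,-0.16,0,0,0,0.004,-0.24,0,0,0,0.004,-0.29,0,0,0,0.004,-0.304,0,0,0,0.004,-0.304,0,0,0,0.004,-0.304,0,0,0,0.004,-0.304,0,0,0,0.004,-0.304,0,0])

```text
t: 21.73
eef_pos: [584.5, 150.0, 37.8]
tcp_rot: [3.139, -0.0, 1.629]
ft_force: [-0.7, -0.2, -0.5]
opening: 0.263
grip_force: 30.0
```

>>> servo_tool(moves=[0,-0.003,-0.006,0,0,0,-0.003,-0.012,0,0,0,-0.003,-0.018,0,0,0,-0.003,-0.018,0,0,0,-0.003,-0.018,0,0,0,-0.003,-0.018,0,0,0,-0.003,-0.018,0,0])

```text
t: 22.32
eef_pos: [583.8, 148.8, 29.0]
tcp_rot: [3.141, 0.0, 1.629]
ft_force: [0.2, -0.9, 0.3]
opening: 0.263
grip_force: 30.0
```

Release, lift, and back away towards the robot for a last look.

>>> servo_tool(moves=[0,0,0,0,0.7,0,0,0,0,0.7,0,0,0,0,0.7,0,0,0,0,0.7,0,0,0,0,0.7,0,0,0.1,0,0.7,0,0,0.2,0,0.7,0,0,0.3,0,0.7,0,0,0.4,0,0.7,-0.1,0,0.45,0,0.7,-0.2,0,0.45,0,0.7,-0.3,0,0.45,0,0.7])

```text
t: 23.32
eef_pos: [462.5, 148.7, 210.1]
tcp_rot: [3.139, -0.0, 1.629]
ft_force: [-0.3, 1.1, -0.4]
opening: 0.697
grip_force: 0.0
```

>>> servo_tool(moves=[0,0,0,0,0.7,0,0,0,0,0.7,0,0,0,0,0.7,0,0,0,0,0.7,0,0,0,0,0.7,0,0,0,0,0.7])

```text
t: 23.82
eef_pos: [464.4, 148.8, 208.7]
tcp_rot: [-3.141, 0.0, 1.629]
ft_force: [0.0, 0.1, 0.3]
opening: 0.702
grip_force: 0.0
```

```bash
python3 - <<'E'
from h import *
s=state();print(s["t"],s["eef_pos"],s["opening"])
out=[]
for n in("top","scene"):
    p,d=read_camera(n);c=get_calibration(n);print(n)
    tip(c,d,"black",583,149,55);tip(c,d,"brass",587,77,69);tip(c,d,"steel",591,5,83);tip(c,d,"copper",595,-66,97)
    u,v=proj(c,np.array([589,41,15.])).astype(int);q=p[v-60:v+60,u-90:u+90];out.append(cv2.resize(q,None,fx=4,fy=2.5*4/2.5*0.6,interpolation=cv2.INTER_CUBIC) if 0 else cv2.resize(q,(720,480))[90:390])
cv2.imwrite("pics/end.png",np.vstack(out))
E
```

```text
23.8167 [464.40718309 148.79870951 208.66629521] 0.7017641651848212
top
brass 35 254.3 204.5 [585.3  76.4  69. ]
steel 40 284.8 201.4 [589.9   6.2  83. ]
copper 38 317.3 198.6 [593.6 -66.8  97. ]
scene
black 42 342.7 238.5 [587.8 148.4  55. ]
brass 45 307.7 233.0 [591.2  76.1  69. ]
steel 41 272.9 227.6 [595.2   5.6  83. ]
copper 53 236.7 222.4 [599.7 -66.2  97. ]
```

View pics/end.png

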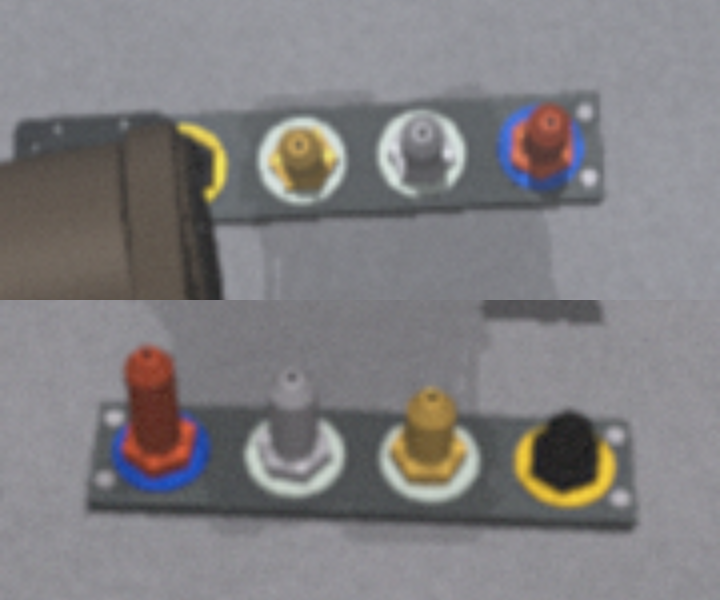

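In the final pictures all four nozzles stand upright and centred on their pads. From blue to yellow in the scene crop they are copper (150,430), steel (293,440), brass (430,440) and black (567,455), and nothing is touching them.

```bash
python3 -c "
from cell import *
print(job_done())"
```

```text
the job is handed in; nothing more can be done
None
```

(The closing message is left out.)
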